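# Slide the serving board home under the riser

## Task

Put the thick serving board away: slide it flat along the worktop, short end first, into the bay under the low wooden riser, and press it home gently against the bay's back wall, so that its near end sits well inside the mouth. Do not lift the board or ram the riser, and leave the two spice jars on the riser and the other things on the worktop where they are.

Things in the scene. Friction and masses are not known exactly. Their poses are not given: they have to be found in the camera images.
- board: the thick dark wooden serving board, 160 mm long (its x), 130 mm wide (its y), 24 mm thick, about 0.4 kg, lying flat and loose on the worktop. Too wide to grasp. Origin: centre of its underside; z up; a hanging hole is marked near its -x end, and its +x end faces roughly towards the riser at the start.
- riser: low wooden shelf, fixed: 190 mm deep (x), 176 wide (y), 72 high. Origin: centre of its underside; +x points into its bay. Bay: 144 mm wide between 16 mm side walls, 60 mm high under a 12 mm deck, 177 mm deep from the mouth (deck edge at x = -95 mm) to the back wall (x = +83 mm). Board home: its origin at x = +3 mm, near end 18 mm inside the deck edge.
- riser_mouth (a point): centre of the riser's mouth, at worktop height, under the front edge of the deck; axes as the riser's.
- riser_stop (a point): centre of the inner face of the bay's back wall, 12 mm above the worktop (mid-thickness of the board); axes as the riser's.
- jar_a: spice jar with a dark cap, 40 mm across, 105 mm tall, standing on the back half of the riser's deck. Origin: centre of its underside. Leave alone.
- jar_b: spice jar with a green cap, 42 mm across, 97 mm tall, standing on the back half of the riser's deck beside the other. Origin: centre of its underside. Leave alone.
- tuna_tin: round food tin, 76 mm across, 58 mm tall, beyond the board's path. Origin: centre of its underside. Leave alone.
- garlic: bulb of garlic, 56 mm across, 56 mm tall, beyond the board's path. Origin: centre of its underside. Leave alone.
- salt_jar: white jar with a white lid, 65 mm across, 94 mm tall, beyond the riser. Origin: centre of its underside. Leave alone.
- egg_timer: round kitchen timer with a red top, 69 mm across, 59 mm tall, on the right. Origin: centre of its underside. Leave alone.

How it is judged:
On the way, in this order (a step that is already met when the one before it is completed fails the run):
1. the board has entered the bay short end first: its leading end is at least 40 mm inside the mouth, flat and in line within 0.15 rad (x of board in the frame of riser above -0.135 m and y of board in the frame of riser between -0.012 and 0.012 m and z of board in the frame of riser below 0.006 m and angle between the x axis of board and the x axis of riser, either way round below 0.15 rad), for 0.05 s.
2. the board is pressed home: within 5 mm of the back wall and touching the riser with more than 2 N (x of board in the frame of riser above -0.002 m and y of board in the frame of riser between -0.012 and 0.012 m and z of board in the frame of riser below 0.006 m and angle between the x axis of board and the x axis of riser, either way round below 0.06 rad and contact force between board and riser above 2 N), for 0.03 s.
At the end, for the whole second after the job is handed in: The board lies flat and at rest in the bay under the riser, its leading end within 5 mm of the back wall (so its near end at least 13 mm inside the deck's front edge), in line with the bay within 0.06 rad (x of board in the frame of riser above -0.002 m and y of board in the frame of riser between -0.012 and 0.012 m and z of board in the frame of riser below 0.006 m and angle between the x axis of board and the x axis of riser, either way round below 0.06 rad and linear speed of board below 0.01 m/s and angle between board's own z axis and vertical below 0.05 rad); the robot touches nothing.
It fails at once if the board is lifted (its underside more than 30 mm above the worktop) or tipped by more than 0.35 rad (height (world z) of board above 0.03 m or angle between board's own z axis and vertical above 0.35 rad).
It fails at once if the riser is rammed with the board (more than 30 N between them) (contact force between board and riser above 30 N).
It fails at once if a jar on the riser or another bystander is moved by more than 30 mm or tipped by more than 0.5 rad (distance of any of jar_a, jar_b, tuna_tin, garlic, salt_jar, egg_timer from where it was at the start of the episode above 0.03 m or angle between any of jar_a, jar_b, salt_jar's own z axis and vertical above 0.5 rad).
It also fails if it takes over 67 s, if anything falls off the work surface, if the arm or the gripper's body presses on something with over 40 N, if the wrist force passes 120 N, or if a joint passes its speed limit or range.

## Robot

A 7-joint arm with a two-finger parallel gripper is mounted at the origin on a cart in front of the work surface, level with it; the furniture and walls round the work are solid. World frame = base frame: x ahead of the robot, y to its left, z up, the work surface at z = 0. Lengths are in m, angles in rad, forces in N, time in s.
With the tool pointing down it reaches from about 0.425 to 0.875 m from the base axis. Payload 4.7 kg.
Tool frame: the origin (TCP) lies between the finger pads; the fingertips stand 11 mm ahead of it and the grasp point (between the pads) lies 8 mm behind it; z points along the fingers, y is the line along which they close (so a half turn about z gives the same grasp; the last joint's range is limited). The gripper opens to 87 mm and grips with 3 to 60 N. Pads are 19 mm wide; open, the fingers measure 117 mm over their backs; the gripper's body (75 mm by 190 mm) begins 51 mm behind the grasp point.
Start: joints at [1.256, 0.321, -0.07, 1.45, 0.023, 1.371, -0.057], TCP at [0.21, -0.615, 0.234] pointing down, gripper open.
Joint ranges: [-2.86, 2.86], [-0.3, 2.09], [-1.38, 1.24], [0.06, 2.45], [-1.56, 4.7], [0.09, 2.05], [-2.69, 2.69]. Speed limits (rad/s): [2.57, 2.57, 3.14, 3.14, 3.14, 3.14, 3.14].

## Interface

Orientations are given as a rotation vector (axis times angle).
In Python, from bench import ctrl gives the robot as it stands. The module is installed in compiled form; this text tells all that it offers.
- The arm moves only by the shell command python3 -m inch 'ROWS' [FORCE]. ROWS is JSON, a list of rows, each an object with "slide": the shift along the tool's x, y, z scaled (see below), a list of three; "angular": the turn, a rotation vector about the tool's x, y, z scaled (see below), a list of three; "claw": the opening, from -1 (shut) to 1 (fully open). In form: [{"slide": [tx, ty, tz], "angular": [rx, ry, rz], "claw": claw}, ...]. A call has 1 to 10 rows; each row is the pose to reach, as a shift and turn from the pose commanded when the call began, along the tool's axes at that moment; what a row does not reach only later rows make up. The controller multiplies each number of a shift by 0.25 m and each number of a turn by 30 degrees. A row lasts 1/10 s, in which the tool goes at most 50 mm and 8.59 degrees, less where a joint would pass 70% of its speed; a pose out of reach is approached as far as the arm can. A call with a number of a shift or a turn outside -1 to 1 is refused whole. A call with a gripper value outside its range is refused whole. The fingers move at their own pace and stop on an object; FORCE is the grip in N (left out, the last holds). Time passes only in rows, so rows that repeat a pose let the fingers close. It gives the time, the measured TCP pose, the force, the opening and the grip force at its end, in the units of the state.
- ctrl.get_state(): the state, without advancing time (a new reading comes with each control period).
- ctrl.get_image(name): name is "scene" or "top"; returns a dict with "color" (384x512x3 uint8, red, green, blue), "depth" (384x512 float32, m along the optical axis (not along the pixel's ray), 0 where there is no reading), "camera_matrix" (3x3 intrinsics, pixels), "extrinsics" (4x4, takes a point from camera to world coordinates). Camera axes: x right, y up, looking along -z (the intrinsics and any distortion apply to the point x, -y, -z); pixel columns grow to the right and rows downward; lengths in m; the calibration is good to about 2 mm. A picture is of the moment at which its call begins.
- ctrl.close_job(): hands the job in; it is judged then, once.
Trained networks look in the newest picture that a camera, given by its name, has taken for a name from the list of things; names that differ only in an ending like _2 or _b are one class to them, and where a whole thing is asked for, a point or a joint stands for the part that bears it (a point fixed in the world has none). Each returns a list of dicts, best first, with "confidence" (0 to 1); they miss things now and then, are a little off and sometimes report something else, mostly with a low value. They report only what shows in the picture. A call takes as long as a camera call.
- ctrl.find_in(query, camera): "bbox" ([centre column, centre row, width, height] in pixels, round what is visible of it).
- ctrl.outline_of(query, camera): "mask" (384x512 bool, what is visible of it) and "bbox" ([centre column, centre row, width, height] in pixels, round what is visible of it).
The state is a dict: "time": time; "joint_positions": joint angles; "qd": joint speeds; "joint_torque": joint torques, N m; "position": TCP position; "tool_rot": TCP orientation; "ft_force": force on the tool from outside, world axes, zero at the start; "torque": the same for the moment, N m; "grip_width": opening from 0.0 (shut) to 1.0 (fully open); "grip_force": force on a finger pad.
Only numpy, scipy, OpenCV 4.12 (cv2) and the standard library are available. Lean on these libraries where they do the work, as an engineer would, in place of code of your own. Each camera call takes 0.05 s, during which the arm holds its last target. There are 200 camera calls.

## Working session

There is one attempt and no reset: what is moved stays moved. The work goes in short steps, Python scripts to look and compute and a shell command to move; the robot and the scene stay as the last step left them, time stands still between calls to the robot, and variables do not carry over. Pictures are saved under pics/ and viewed, at most 10 in all, crops included, and the job is handed in when it is done.

```bash
mkdir -p pics; cat > h.py <<'E'
import numpy as np, cv2
from bench import ctrl
def pts(im, mask=None):
    d=im['depth']; K=im['camera_matrix']; T=im['extrinsics']
    v,u=np.indices(d.shape); ok=d>0
    if mask is not None: ok&=mask
    u,v,z=u[ok],v[ok],d[ok]
    p=np.c_[(u-K[0,2])/K[0,0]*z,-(v-K[1,2])/K[1,1]*z,-z]
    return p@T[:3,:3].T+T[:3,3], u, v
E
python3 - <<'E'
from h import *
np.set_printoptions(precision=4,suppress=True)
for c in ['top','scene']:
    im=ctrl.get_image(c); cv2.imwrite(f'pics/{c}0.png',im['color'][:,:,::-1])
    for q in ['board','riser','jar_a','tuna_tin','garlic','salt_jar','egg_timer']:
        for o in ctrl.outline_of(q,c)[:2]:
            p,_,_=pts(im,o['mask'])
            if len(p)==0: continue
            print(c,q,round(o['confidence'],2),np.round(o['bbox']),np.median(p,0),np.percentile(p,2,0),np.percentile(p,98,0))
            if q in('board','riser') and o['confidence']>.5:
                zt={'board':.024,'riser':.072}[q]
                t=p[abs(p[:,2]-zt)<.008]
                print('  top z',np.median(t[:,2]),cv2.minAreaRect(t[:,:2].astype(np.float32)*1000))
s=ctrl.get_state(); print(s['time'],s['position'],s['tool_rot'],s['ft_force'])
E
```

```text
top board 0.89 [260. 223.  45.  43.] [0.4597 0.0918 0.0235] [0.3955 0.0121 0.0151] [0.5256 0.1688 0.0314]
  top z 0.023616802143966775 ((460.0200500488281, 91.71385955810547), (158.26861572265625, 128.83291625976562), 79.24237060546875)
top board 0.43 [163. 207.  60.  55.] [0.5055 0.4334 0.071 ] [0.4182 0.3521 0.0321] [0.5905 0.5413 0.0789]
top riser 0.58 [164. 208.  56.  57.] [0.5027 0.4353 0.0709] [0.4163 0.3528 0.0017] [0.5893 0.5454 0.0801]
  top z 0.07125588787967585 ((509.8804626464844, 447.961669921875), (191.9378662109375, 176.75726318359375), 81.41078186035156)
top jar_a 0.59 [150. 187.  18.  14.] [0.5622 0.4781 0.1712] [0.5496 0.4636 0.0851] [0.5827 0.5001 0.181 ]
top jar_a 0.52 [145. 212.  18.  16.] [0.4694 0.4924 0.1645] [0.4536 0.4797 0.0815] [0.4911 0.516  0.1751]
top tuna_tin 0.61 [242. 150.  19.  24.] [0.7399 0.163  0.0529] [0.7089 0.1289 0.0005] [0.7781 0.1984 0.0607]
top tuna_tin 0.5 [145. 212.  16.  19.] [0.47   0.492  0.1637] [0.4537 0.4797 0.0696] [0.4917 0.5158 0.1751]
top garlic 0.47 [275. 154.  15.  14.] [0.7362 0.0311 0.0365] [0.7155 0.0069 0.0153] [0.7622 0.
[... 983 characters left out ...]
1 0.1426] [0.4566 0.4787 0.0024] [0.5475 0.5843 0.1739]
scene tuna_tin 0.72 [164. 201.  74.  63.] [0.4904 0.4318 0.0722] [0.4162 0.3501 0.0134] [0.5889 0.5409 0.0805]
scene tuna_tin 0.66 [262. 161.  22.  27.] [0.7356 0.1594 0.0538] [0.7108 0.1275 0.0083] [0.7826 0.1934 0.0631]
scene garlic 0.47 [295. 171.  17.  14.] [0.7375 0.0295 0.0356] [0.7182 0.0047 0.0004] [0.7877 0.0555 0.0516]
scene salt_jar 0.91 [235. 153.  22.  31.] [0.7291 0.2548 0.0769] [0.7132 0.2289 0.0076] [0.7686 0.2876 0.1005]
scene egg_timer 0.98 [368. 276.  28.  25.] [ 0.4006 -0.2702  0.0441] [ 0.3749 -0.3036  0.0019] [ 0.4358 -0.2403  0.0611]
0.8 [ 0.2099 -0.6152  0.2336] [ 3.0991  0.5142 -0.    ] [-0.2985  0.1538  0.0055]
```

View pics/scene0.png

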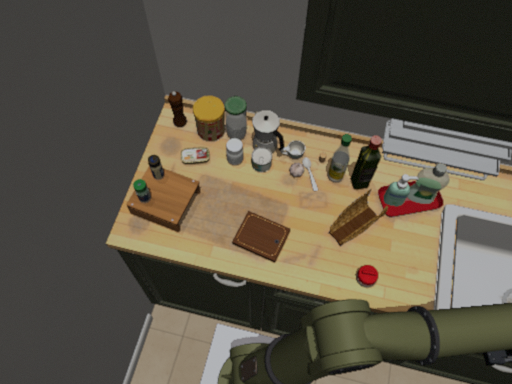

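```bash
cat >> h.py <<'E'
from scipy.spatial.transform import Rotation as R
EX=np.deg2rad(81.3); O=np.array([.511,.448])   # riser heading, centre
def rot(head,tilt):   # tool x along heading (raised by tilt), z down and leaning along heading
    c,s=np.cos(head),np.sin(head)
    z=np.array([np.sin(tilt)*c,np.sin(tilt)*s,-np.cos(tilt)]); y=np.array([s,-c,0]); x=np.cross(y,z)
    return R.from_matrix(np.c_[x,y,z])
def goal(pos,head,tilt):
    s=ctrl.get_state(); Rc=R.from_rotvec(s['tool_rot'])
    d=Rc.inv().apply(np.array(pos)-s['position']); w=(Rc.inv()*rot(head,tilt)).as_rotvec()
    print('t',s['time'],'pos',s['position'].round(4) if hasattr(s['position'],'round') else s['position'],'slide',(d/.25).round(3),'ang',np.rad2deg(w/30).round(3),'F',np.round(s['ft_force'],1))
# tip corner geometry: upper-front tip corner relative to TCP
def tcp_for(corner,head,tilt):
    Rm=rot(head,tilt).as_matrix(); return np.array(corner)-Rm@np.array([.0095,0,.011])
E
python3 - <<'E'
from h import *
b=np.array([.4612,.0917]); h=np.deg2rad(79.2)
e=np.array([np.cos(h),np.sin(h)]); near=b-.08*e
t=np.deg2rad(35)
for gap,z in((.05,.12),(.03,.014)):
    p=tcp_for([*(near-gap*e),z],h,t); print(p, np.hypot(*p[:2])); goal(p,h,t)
goal([.4,-.25,.22],h,0)
ex=np.array([np.cos(EX),np.sin(EX)]);print('riser frame board',ex@(b-O),np.array([-ex[1],ex[0]])@(b-O))
E
```

```text
[ 0.43419999 -0.04983903  0.1235617 ] 0.4370509771272356
t 0.8 pos [ 0.2099 -0.6152  0.2336] slide [ 1.579 -1.851  0.44 ] ang [ 0.614  1.056 -1.947] F [-0.3  0.2  0. ]
[ 0.43794761 -0.03019329  0.0175617 ] 0.43898718127776515
t 0.8 pos [ 0.2099 -0.6152  0.2336] slide [ 1.619 -1.92   0.864] ang [ 0.614  1.056 -1.947] F [-0.3  0.2  0. ]
t 0.8 pos [ 0.2099 -0.6152  0.2336] slide [ 1.191 -1.137  0.054] ang [ 0.     0.    -2.012] F [-0.3  0.2  0. ]
riser frame board -0.3597331607182455 -0.0046672346910118095
```

The scene shows the board at (261,237), the riser at (165,198) with the two jars at (142,190) and (157,167), the red timer at (368,275), and a wooden holder at (354,222). I need to know how tall that holder is before the arm passes it.

```bash
python3 - <<'E'
from h import *
im=ctrl.get_image('scene'); p,u,v=pts(im)
for b in [(325,385,190,250),(350,390,260,290)]:
    m=(u>b[0])&(u<b[1])&(v>b[2])&(v<b[3])&(p[:,2]>.03)&(p[:,2]<.4); q=p[m]
    print(np.percentile(q,[1,50,99],axis=0).round(3))
E
python3 -m inch '[{"slide":[0.2,-0.18,0],"angular":[0,0,-0.25],"claw":1},{"slide":[0.4,-0.36,0],"angular":[0,0,-0.5],"claw":1},{"slide":[0.6,-0.55,0],"angular":[0,0,-0.75],"claw":1},{"slide":[0.8,-0.75,0],"angular":[0,0,-1],"claw":1},{"slide":[0.8,-0.75,0],"angular":[0,0,-1],"claw":1},{"slide":[0.8,-0.75,0],"angular":[0,0,-1],"claw":1}]'
python3 -c "
from h import *
goal([.39,-.25,.22],np.deg2rad(79.2),0)"
```

```text
[[ 0.502 -0.287  0.03 ]
 [ 0.61  -0.202  0.053]
 [ 0.707 -0.13   0.112]]
[[ 0.375 -0.303  0.031]
 [ 0.403 -0.272  0.045]
 [ 0.437 -0.241  0.065]]
time: 1.45
position: [0.3413, -0.3686, 0.234]
tool_rot: [2.857, 1.307, 0.002]
ft_force: [-0.5, -0.8, 1.2]
grip_width: 1.0
grip_force: 0.0
t 1.45 pos [ 0.3413 -0.3686  0.234 ] slide [ 0.486 -0.163  0.056] ang [ 0.002 -0.002 -1.001] F [-0.5 -0.8  1.2]
```

```bash
python3 -m inch '[{"slide":[0.18,-0.08,0],"angular":[0,0,-0.2],"claw":1},{"slide":[0.36,-0.16,0],"angular":[0,0,-0.4],"claw":1},{"slide":[0.54,-0.24,0],"angular":[0,0,-0.6],"claw":1},{"slide":[0.72,-0.32,0],"angular":[0,0,-0.8],"claw":1},{"slide":[0.9,-0.4,0],"angular":[0,0,-1],"claw":1},{"slide":[0.95,-0.42,0],"angular":[0,0,-1],"claw":1},{"slide":[0.95,-0.42,0],"angular":[0,0,-1],"claw":1}]'
python3 -c "
from h import *
h=np.deg2rad(79.2)
goal([.4342,-.05,.1236],h,np.deg2rad(35))"
```

```text
time: 2.15
position: [0.4166, -0.1232, 0.234]
tool_rot: [2.422, 1.999, -0.0]
ft_force: [0.5, -0.1, -0.4]
grip_width: 1.001
grip_force: 0.0
t 2.15 pos [ 0.4166 -0.1232  0.234 ] slide [0.301 0.013 0.441] ang [ 0.003  1.168 -0.003] F [ 0.5 -0.1 -0.4]
```

```bash
python3 -m inch '[{"slide":[0.08,0,0.1],"angular":[0,0.25,0],"claw":1},{"slide":[0.15,0,0.2],"angular":[0,0.5,0],"claw":1},{"slide":[0.2,0.01,0.3],"angular":[0,0.75,0],"claw":1},{"slide":[0.25,0.01,0.44],"angular":[0,1,0],"claw":1},{"slide":[0.25,0.01,0.44],"angular":[0,1,0],"claw":1},{"slide":[0.25,0.01,0.44],"angular":[0,1,0],"claw":1}]'
python3 -c "
from h import *
h=np.deg2rad(79.2)
s=ctrl.get_state();print(np.round(s['joint_positions'],2))
goal([.438,-.0302,.0176],h,np.deg2rad(35))"
```

```text
time: 2.75
position: [0.4298, -0.0659, 0.1233]
tool_rot: [-2.13, -1.744, -0.567]
ft_force: [0.3, -0.2, 0.5]
grip_width: 1.0
grip_force: 0.0
[ 0.9   0.09 -0.42  2.07 -0.5   1.19  0.51]
t 2.75 pos [ 0.4298 -0.0659  0.1233] slide [-0.084  0.005  0.44 ] ang [ 0.006  0.168 -0.018] F [ 0.3 -0.2  0.5]
```

```bash
python3 -m inch '[{"slide":[-0.03,0,0.12],"angular":[0,0.1,0],"claw":1},{"slide":[-0.05,0,0.25],"angular":[0,0.17,-0.01],"claw":1},{"slide":[-0.08,0.005,0.35],"angular":[0,0.17,-0.02],"claw":1},{"slide":[-0.08,0.005,0.43],"angular":[0,0.17,-0.02],"claw":1},{"slide":[-0.08,0.005,0.43],"angular":[0,0.17,-0.02],"claw":1}]'
python3 - <<'E'
from h import *
im=ctrl.get_image('scene'); cv2.imwrite('pics/s1.png',cv2.resize(im['color'][150:300,120:370,::-1],None,fx=3,fy=3))
goal([.438,-.0302,.0196],np.deg2rad(79.2),np.deg2rad(35))
s=ctrl.get_state();print(np.round(s['joint_positions'],2))
E
```

```text
time: 3.25
position: [0.4392, -0.028, 0.0214]
tool_rot: [-2.058, -1.717, -0.655]
ft_force: [-1.1, 0.4, 0.5]
grip_width: 1.002
grip_force: 0.0
t 3.3 pos [ 0.4399 -0.029   0.0222] slide [-0.011 -0.007  0.005] ang [0.008 0.001 0.017] F [-0.5  0.3  0.1]
[ 0.87  0.3  -0.44  2.14 -0.57  0.97  0.64]
```

View pics/s1.png

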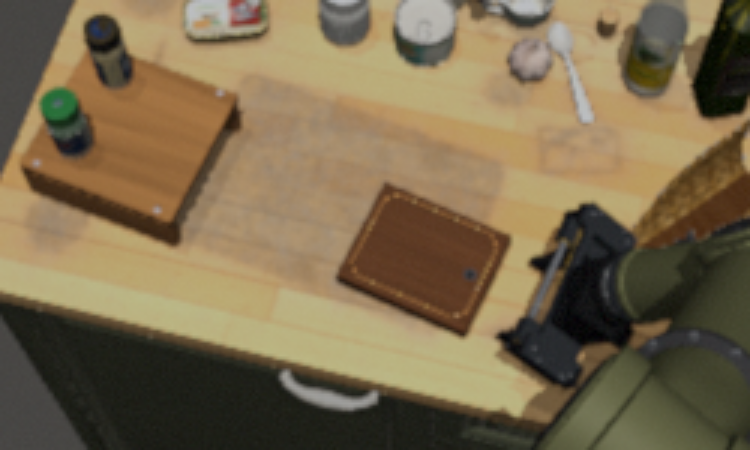

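Crop: the board's centre is at (425,258), with its hole at (470,272) on the gripper side. The open gripper stands square behind the near end at about (560,295), so I can start pushing slowly.

```bash
python3 -m inch '[{"slide":[0.033,-0.002,0.037],"angular":[0.02,0,-0.02],"claw":1},{"slide":[0.072,-0.004,0.065],"angular":[0.048,0,-0.04],"claw":1},{"slide":[0.1,-0.005,0.085],"angular":[0.048,0,-0.04],"claw":1},{"slide":[0.13,-0.007,0.105],"angular":[0.048,0,-0.04],"claw":1},{"slide":[0.16,-0.009,0.127],"angular":[0.048,0,-0.04],"claw":1},{"slide":[0.2,-0.01,0.155],"angular":[0.048,0,-0.04],"claw":1},{"slide":[0.24,-0.012,0.182],"angular":[0.048,0,-0.04],"claw":1},{"slide":[0.28,-0.014,0.21],"angular":[0.048,0,-0.04],"claw":1},{"slide":[0.32,-0.016,0.238],"angular":[0.048,0,-0.04],"claw":1},{"slide":[0.36,-0.018,0.266],"angular":[0.048,0,-0.04],"claw":1}]'
cat >> h.py <<'E'
def board():
    ex=np.array([np.cos(EX),np.sin(EX)]); ey=np.array([-ex[1],ex[0]])
    for c in('top','scene'):
        im=ctrl.get_image(c)
        for o in ctrl.outline_of('board',c)[:1]:
            p,_,_=pts(im,o['mask']); t=p[abs(p[:,2]-.024)<.008]
            r=cv2.minAreaRect(t[:,:2].astype(np.float32)*1000); d=np.array(r[0])/1000-O
            print(c,round(o['confidence'],2),'board in riser',(ex@d).round(4),(ey@d).round(4),np.round(r[1]),'ang',round(r[2]-np.rad2deg(EX),1))
        if c=='scene': return im
def tool():
    ex=np.array([np.cos(EX),np.sin(EX)]); ey=np.array([-ex[1],ex[0]]); s=ctrl.get_state()
    M=R.from_rotvec(s['tool_rot']).as_matrix(); k=s['position']+M@np.array([.0095,0,.011]); d=k[:2]-O
    print('corner in riser',(ex@d).round(4),(ey@d).round(4),k[2].round(4),'TCP z',s['position'][2])
    w=M.T@np.array([*ex,0]);l=M.T@np.array([*ey,0]);u=M[2]
    print('unit/mm fwd',(w/250).round(5),'left',(l/250).round(5),'up',(u/250).round(5))
    e=(R.from_matrix(M).inv()*rot(EX,np.deg2rad(35))).as_rotvec(); print('ang err',np.rad2deg(e/30).round(3),'F',np.round(s['ft_force'],1),np.round(s['joint_positions'],2),s['time'])
E
python3 - <<'E'
from h import *
board(); tool()
E
```

```text
time: 4.3
position: [0.4548, 0.083, 0.0176]
tool_rot: [-2.028, -1.736, -0.638]
ft_force: [-0.9, -3.1, 1.7]
grip_width: 1.002
grip_force: 1.6
top 0.84 board in riser -0.2765 0.001 [159. 131.] ang -0.2
scene 0.8 board in riser -0.274 0.0 [159. 131.] ang -0.7
corner in riser -0.3554 0.0009 0.014 TCP z 0.01755781988155516
unit/mm fwd [ 0.00327 -0.       0.0023 ] left [-1.e-05 -4.e-03  1.e-05] up [ 2.30e-03 -2.00e-05 -3.27e-03]
ang err [-0.005 -0.004 -0.005] F [-0.8  0.5 -0.4] [ 0.73  0.29 -0.54  2.19 -0.64  0.85  0.51] 4.5
```

```bash
python3 -m inch '[{"slide":[0.033,0,0.023],"angular":[0,0,0],"claw":1},{"slide":[0.065,0,0.046],"angular":[0,0,0],"claw":1},{"slide":[0.098,0,0.069],"angular":[0,0,0],"claw":1},{"slide":[0.131,0,0.092],"angular":[0,0,0],"claw":1},{"slide":[0.164,0,0.115],"angular":[0,0,0],"claw":1},{"slide":[0.196,0,0.138],"angular":[0,0,0],"claw":1},{"slide":[0.229,0,0.161],"angular":[0,0,0],"claw":1},{"slide":[0.262,0,0.184],"angular":[0,0,0],"claw":1}]'
python3 - <<'E'
from h import *
im=board(); tool()
cv2.imwrite('pics/s2.png',cv2.resize(im['color'][150:270,110:290,::-1],None,fx=4,fy=4))
a=EX; Rm=np.array([[np.cos(a),np.sin(a)],[-np.sin(a),np.cos(a)]])
for c in('top','scene'):
    p,_,_=pts(ctrl.get_image(c)); q=(p[:,:2]-O)@Rm.T
    m=(abs(p[:,2]-.072)<.006)&(abs(q)<.12).all(1); q=q[m]
    # edges of deck: per-slice extents
    def ext(k,l,lo,hi):
        r=[]
        for s in np.arange(lo,hi,.008):
            t=q[(q[:,l]>=s)&(q[:,l]<s+.008),k]
            if len(t)>5: r.append((s+.004,t.min(),t.max()))
        return np.array(r)
    for k,l in((1,0),(0,1)):
        e=ext(k,l,-.075,.0 if l==0 else .07); print(c,'axis','xy'[k],'med',np.median(e,0)[1:].round(4),'slopes',[round(np.rad2deg(np.polyfit(e[:,0],e[:,j],1)[0]),1) for j in(1,2)])
E
```

```text
time: 5.3
position: [0.4673, 0.1618, 0.0177]
tool_rot: [-2.028, -1.736, -0.638]
ft_force: [0.6, -1.3, -1.0]
grip_width: 0.998
grip_force: 0.8
top 0.73 board in riser -0.717 -0.0018 [46. 63.] ang 2.8
scene 0.84 board in riser -0.1964 -0.0008 [163. 133.] ang 0.2
corner in riser -0.2756 -0.0001 0.0144 TCP z 0.01795408761092223
unit/mm fwd [ 3.27e-03 -1.00e-05  2.30e-03] left [-1.e-05 -4.e-03  1.e-05] up [ 2.30e-03 -1.00e-05 -3.27e-03]
ang err [-0.003 -0.004 -0.006] F [-0.5 -1.5 -0.4] [ 0.61  0.29 -0.61  2.19 -0.68  0.75  0.39] 5.5
top axis y med [-0.0856  0.0881] slopes [np.float64(2.0), np.float64(-0.5)]
top axis x med [-0.0942  0.0934] slopes [np.float64(-0.2), np.float64(2.0)]
scene axis y med [-0.0893  0.0859] slopes [np.float64(1.3), np.float64(0.6)]
scene axis x med [-0.0943  0.093 ] slopes [np.float64(-0.3), np.float64(-4.2)]
```

View pics/s2.png

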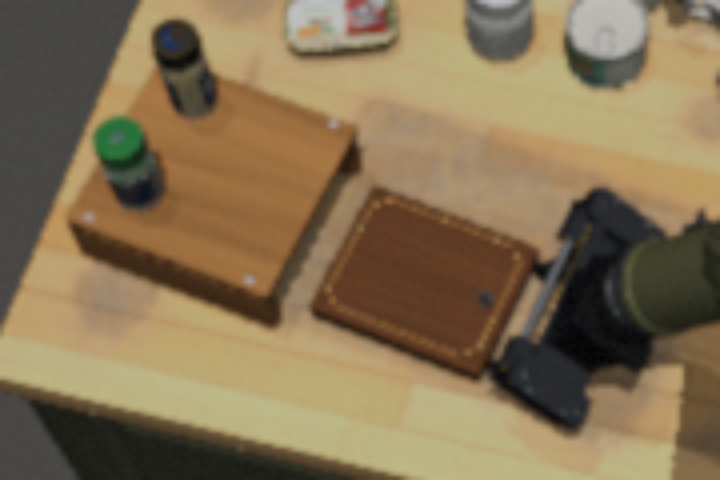

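The crop shows the board (430,280) lined up square in front of the mouth, whose edge runs from (355,155) to (275,320). The fingers are still behind it at (520,330).

```bash
python3 -m inch '[{"slide":[0.033,0,0.023],"angular":[0,0,0],"claw":1},{"slide":[0.065,0,0.046],"angular":[0,0,0],"claw":1},{"slide":[0.098,0,0.069],"angular":[0,0,0],"claw":1},{"slide":[0.131,0,0.092],"angular":[0,0,0],"claw":1},{"slide":[0.164,0,0.115],"angular":[0,0,0],"claw":1},{"slide":[0.196,0,0.138],"angular":[0,0,0],"claw":1},{"slide":[0.229,0,0.161],"angular":[0,0,0],"claw":1},{"slide":[0.262,0,0.184],"angular":[0,0,0],"claw":1},{"slide":[0.294,0,0.207],"angular":[0,0,0],"claw":1},{"slide":[0.327,0,0.23],"angular":[0,0,0],"claw":1}]'
python3 -c "
from h import *
tool()"
```

```text
time: 6.6
position: [0.4827, 0.2605, 0.0177]
tool_rot: [-2.028, -1.735, -0.638]
ft_force: [-1.0, -1.8, -2.0]
grip_width: 1.001
grip_force: 0.8
corner in riser -0.1755 -0.0004 0.0141 TCP z 0.017660895942183955
unit/mm fwd [ 3.27e-03 -1.00e-05  2.30e-03] left [-2.e-05 -4.e-03  0.e+00] up [ 2.30e-03 -1.00e-05 -3.27e-03]
ang err [-0.002 -0.003 -0.007] F [-1.  -1.8 -2. ] [ 0.43  0.34 -0.66  2.15 -0.67  0.61  0.2 ] 6.6
```

```bash
python3 -m inch '[{"slide":[0.033,0,0.023],"angular":[0,0,0],"claw":1},{"slide":[0.065,0,0.046],"angular":[0,0,0],"claw":1},{"slide":[0.098,0,0.069],"angular":[0,0,0],"claw":1},{"slide":[0.131,0,0.092],"angular":[0,0,0],"claw":1},{"slide":[0.164,0,0.115],"angular":[0,0,0],"claw":1},{"slide":[0.196,0,0.138],"angular":[0,0,0],"claw":1},{"slide":[0.229,0,0.161],"angular":[0,0,0],"claw":1},{"slide":[0.262,0,0.184],"angular":[0,0,0],"claw":1},{"slide":[0.262,0,0.184],"angular":[0,0,0],"claw":1}]'
python3 - <<'E'
from h import *
tool()
im=ctrl.get_image('scene')
cv2.imwrite('pics/s3.png',cv2.resize(im['color'][150:270,100:280,::-1],None,fx=4,fy=4))
E
```

```text
time: 7.5
position: [0.4947, 0.341, 0.0183]
tool_rot: [-2.025, -1.737, -0.639]
ft_force: [0.0, 0.7, 0.8]
grip_width: 0.998
grip_force: 0.0
corner in riser -0.0941 -0.0 0.0148 TCP z 0.0183323580280469
unit/mm fwd [ 0.00327 -0.       0.0023 ] left [-1.e-05 -4.e-03  1.e-05] up [ 2.30e-03 -1.00e-05 -3.27e-03]
ang err [-0.004 -0.006 -0.003] F [0.  0.7 0.8] [ 0.25  0.39 -0.66  2.08 -0.63  0.53  0.03] 7.5
```

View pics/s3.png

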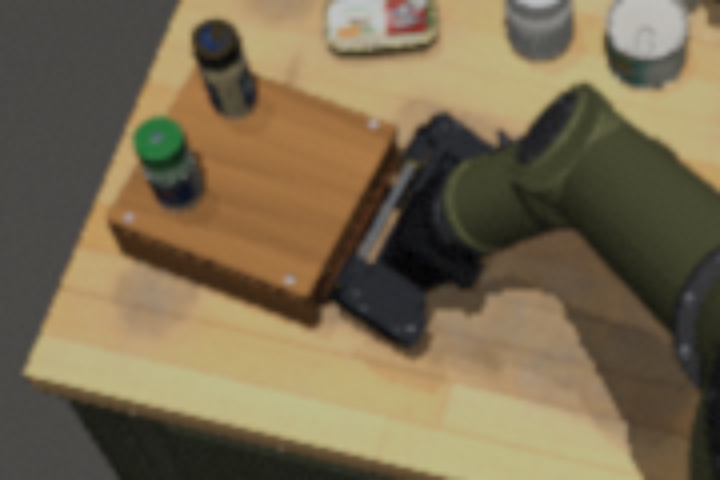

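The crop shows the board in the bay, the fingers at the mouth (around (370,240)) and the gripper body still outside the deck edge, with the jars undisturbed at (170,165) and (225,70). I'll continue in small steps and watch the force.

```bash
python3 -m inch '[{"slide":[0.016,0,0.011],"angular":[0,0,0],"claw":1},{"slide":[0.029,0,0.021],"angular":[0,0,0],"claw":1},{"slide":[0.039,0,0.028],"angular":[0,0,0],"claw":1},{"slide":[0.039,0,0.028],"angular":[0,0,0],"claw":1}]'
python3 -c "
from h import *
tool()"
```

```text
time: 7.95
position: [0.4971, 0.3508, 0.0177]
tool_rot: [-2.028, -1.735, -0.639]
ft_force: [0.1, -1.2, -0.4]
grip_width: 1.002
grip_force: 0.5
corner in riser -0.0841 -0.001 0.0142 TCP z 0.017709246633155814
unit/mm fwd [ 3.27e-03 -1.00e-05  2.30e-03] left [-1.e-05 -4.e-03  0.e+00] up [ 2.30e-03 -1.00e-05 -3.27e-03]
ang err [-0.001 -0.003 -0.007] F [ 0.1 -1.2 -0.4] [ 0.23  0.4  -0.65  2.07 -0.62  0.51  0.01] 7.95
```

```bash
python3 -m inch '[{"slide":[0.003,0,0.002],"angular":[0,0,0],"claw":1},{"slide":[0.007,0,0.005],"angular":[0,0,0],"claw":1},{"slide":[0.007,0,0.005],"angular":[0,0,0],"claw":1}]'
python3 -c "
from h import *
tool()"
```

```text
time: 8.25
position: [0.4973, 0.3527, 0.0176]
tool_rot: [-2.029, -1.735, -0.639]
ft_force: [1.3, -3.0, 1.3]
grip_width: 1.001
grip_force: 1.2
corner in riser -0.0822 -0.001 0.0141 TCP z 0.017634984942681474
unit/mm fwd [ 3.27e-03 -1.00e-05  2.30e-03] left [-2.e-05 -4.e-03  0.e+00] up [ 2.30e-03 -1.00e-05 -3.27e-03]
ang err [-0.001 -0.003 -0.007] F [ 1.3 -3.   1.3] [ 0.22  0.4  -0.65  2.07 -0.62  0.51  0.  ] 8.25
```

```bash
python3 -m inch '[{"slide":[0.003,0,0.002],"angular":[0,0,0],"claw":1},{"slide":[0.006,0,0.004],"angular":[0,0,0],"claw":1},{"slide":[0.01,0,0.007],"angular":[0,0,0],"claw":1},{"slide":[0.01,0,0.007],"angular":[0,0,0],"claw":1}]'
python3 -c "
from h import *
tool()"
```

```text
time: 8.65
position: [0.4976, 0.356, 0.0176]
tool_rot: [-2.028, -1.736, -0.639]
ft_force: [0.3, -2.5, 1.4]
grip_width: 1.0
grip_force: 1.0
corner in riser -0.0789 -0.0007 0.0141 TCP z 0.017625009342787105
unit/mm fwd [ 3.27e-03 -1.00e-05  2.30e-03] left [-1.e-05 -4.e-03  0.e+00] up [ 2.30e-03 -1.00e-05 -3.27e-03]
ang err [-0.002 -0.003 -0.007] F [ 0.3 -2.5  1.4] [ 0.22  0.41 -0.65  2.07 -0.61  0.51 -0.01] 8.65
```

```bash
python3 -m inch '[{"slide":[0.003,0,0.002],"angular":[0,0,0],"claw":1},{"slide":[0.003,0,0.002],"angular":[0,0,0],"claw":1}]'; python3 -m inch '[{"slide":[0.003,0,0.002],"angular":[0,0,0],"claw":1},{"slide":[0.003,0,0.002],"angular":[0,0,0],"claw":1}]'
python3 -c "
from h import *
tool()"
```

```text
time: 8.85
position: [0.4977, 0.3568, 0.0176]
tool_rot: [-2.028, -1.735, -0.638]
ft_force: [-0.3, -2.5, 1.8]
grip_width: 0.998
grip_force: 1.1
time: 9.05
position: [0.4978, 0.3577, 0.0176]
tool_rot: [-2.028, -1.735, -0.638]
ft_force: [-0.1, -2.1, 0.4]
grip_width: 1.004
grip_force: 1.1
corner in riser -0.0772 -0.0006 0.0141 TCP z 0.017603833384185728
unit/mm fwd [ 3.27e-03 -1.00e-05  2.30e-03] left [-1.e-05 -4.e-03  0.e+00] up [ 2.30e-03 -1.00e-05 -3.27e-03]
ang err [-0.002 -0.003 -0.007] F [-0.1 -2.1  0.4] [ 0.21  0.41 -0.65  2.07 -0.61  0.51 -0.01] 9.05
```

Still only sliding friction (about 2.3 N), so I'll keep going 1 mm at a time until the force rises.

```bash
for i in 1 ; do python3 -m inch '[{"slide":[0.003,0,0.002],"angular":[0,0,0],"claw":1},{"slide":[0.003,0,0.002],"angular":[0,0,0],"claw":1}]' | grep -E 'pos|ft'; done
python3 -m inch '[{"slide":[0.003,0,0.002],"angular":[0,0,0],"claw":1},{"slide":[0.003,0,0.002],"angular":[0,0,0],"claw":1}]' | grep -E 'pos|ft'
```

```text
position: [0.4979, 0.3586, 0.0176]
ft_force: [0.2, -2.4, 0.3]
position: [0.4981, 0.359, 0.0175]
ft_force: [-0.8, -4.7, 3.0]
```

```bash
python3 -m inch '[{"slide":[0.003,0,0.002],"angular":[0,0,0],"claw":1},{"slide":[0.003,0,0.002],"angular":[0,0,0],"claw":1}]' | grep -E 'pos|ft'
python3 -c "
from h import *
tool()"
```

```text
position: [0.4983, 0.3594, 0.0174]
ft_force: [-2.4, -6.9, 3.3]
corner in riser -0.0754 -0.0009 0.0139 TCP z 0.017428278151111195
unit/mm fwd [ 3.28e-03 -1.00e-05  2.30e-03] left [-2.e-05 -4.e-03  0.e+00] up [ 2.30e-03 -1.00e-05 -3.28e-03]
ang err [-0.002 -0.001 -0.008] F [-2.4 -6.9  3.3] [ 0.21  0.41 -0.65  2.06 -0.61  0.51 -0.02] 9.65
```

```bash
python3 -m inch '[{"slide":[0.003,0,0.002],"angular":[0,0,0],"claw":1},{"slide":[0.007,0,0.005],"angular":[0,0,0],"claw":1},{"slide":[0.007,0,0.005],"angular":[0,0,0],"claw":1}]' | grep -E 'pos|ft'
python3 - <<'E'
from h import *
tool()
im=ctrl.get_image('scene')
cv2.imwrite('pics/s4.png',cv2.resize(im['color'][160:250,130:250,::-1],None,fx=6,fy=6,interpolation=cv2.INTER_CUBIC))
E
```

```text
position: [0.4988, 0.3598, 0.0172]
ft_force: [-4.3, -15.2, 11.2]
corner in riser -0.0749 -0.0013 0.0136 TCP z 0.01717855888837699
unit/mm fwd [ 3.28e-03 -1.00e-05  2.29e-03] left [-2.e-05 -4.e-03  0.e+00] up [ 2.29e-03 -1.00e-05 -3.28e-03]
ang err [-0.002  0.002 -0.009] F [ -4.3 -15.2  11.2] [ 0.2   0.41 -0.65  2.06 -0.61  0.51 -0.02] 9.95
```

View pics/s4.png

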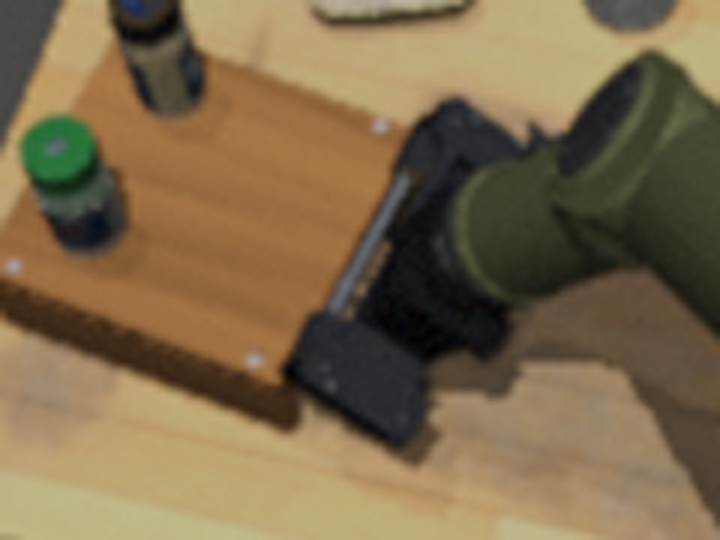

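The crop shows the fingers just under the deck edge (330,300), the body outside it, and the jars still in place. The force has risen to 15 N at the expected home position, so the board is against the back wall; I'll back straight out.

```bash
python3 -m inch '[{"slide":[-0.01,0,-0.007],"angular":[0,0,0],"claw":1},{"slide":[-0.03,0,-0.021],"angular":[0,0,0],"claw":1},{"slide":[-0.07,0,-0.049],"angular":[0,0,0],"claw":1},{"slide":[-0.13,0,-0.091],"angular":[0,0,0],"claw":1},{"slide":[-0.23,0,-0.161],"angular":[0,0,0],"claw":1},{"slide":[-0.33,0,-0.23],"angular":[0,0,0],"claw":1},{"slide":[-0.4,0,-0.33],"angular":[0,0,0],"claw":1},{"slide":[-0.45,0,-0.5],"angular":[0,0,0],"claw":1},{"slide":[-0.5,0,-0.6],"angular":[0,0,0],"claw":1},{"slide":[-0.5,0,-0.6],"angular":[0,0,0],"claw":1}]'
python3 - <<'E'
from h import *
tool()
ex=np.array([np.cos(EX),np.sin(EX)]); ey=np.array([-ex[1],ex[0]])
for c in('top','scene'):
    im=ctrl.get_image(c); cv2.imwrite(f'pics/{c}5.png',cv2.resize(im['color'][150:270,100:280,::-1],None,fx=4,fy=4,interpolation=cv2.INTER_CUBIC))
    for o in ctrl.outline_of('board',c)[:2]: print(c,o['confidence'],o['bbox'])
    p,_,_=pts(im); d=p[:,:2]-O; x=d@ex; y=d@ey
    m=(abs(p[:,2]-.024)<.008)&(abs(y)<.06)&(x<-.05)&(x>-.2)
    print(c,m.sum(), x[m].min().round(4) if m.any() else '')
    print(im['extrinsics'][:3,3])
E
```

```text
time: 11.0
position: [0.4718, 0.172, 0.0698]
tool_rot: [-2.036, -1.733, -0.643]
ft_force: [-0.5, 0.4, -0.1]
grip_width: 1.003
grip_force: 0.0
corner in riser -0.2646 -0.0032 0.0662 TCP z 0.06978553565220401
unit/mm fwd [ 3.28e-03 -4.00e-05  2.29e-03] left [-3.e-05 -4.e-03 -2.e-05] up [ 0.00229  0.      -0.00328]
ang err [ 0.011  0.    -0.013] F [-0.5  0.4 -0.1] [ 0.61  0.18 -0.63  2.16 -0.69  0.84  0.3 ] 11.0
top 0 
[0.24462656 0.13221759 1.64706435]
scene 0 
[-0.18450131 -0.0352103   1.54971497]
```

View pics/scene5.png

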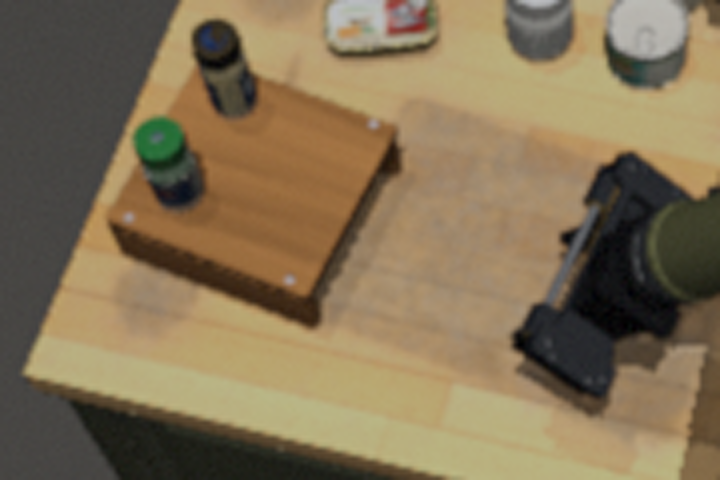

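The picture shows the board fully hidden under the deck, with nothing showing at the mouth edge from (395,160) to (320,320). The jars are upright at (170,165) and (225,70), and the gripper is clear at (600,280).

```bash
python3 -c "
from bench import ctrl
print(ctrl.close_job())"
```

```text
the job is handed in; nothing more can be done
None
```

I slid the board flat into the bay and pressed it against the back wall (peak wrist force about 19 N), then backed the arm clear and handed the job in at about 11 s. The deck hides the board, so its final position comes from fingertip position and contact force, not a camera view. The jars look undisturbed in the last picture, and the hand-in returned no verdict.

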